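# Clamp a Petri dish in the plate holder with the winged thumbscrew

### The job

With a fingertip, push the Petri dish back along the metal plate holder until it rests against the two stop pins under the clamp arm; then turn the clamp's winged thumbscrew clockwise (seen from above), stroke after stroke with a fingertip against the side of a wing, until it is fully tight at its stop and the foot presses the dish down. Do not pinch or grip the screw, do not lift the dish, leave the marker, timer, brown bottle and tweezers where they are, and finish clear of everything.

Things in the scene. Friction and masses are not known exactly. Their poses are not given: they have to be found in the camera images.
- holder: grey metal plate holder, fixed to the worktop. Origin: on the worktop below the screw axis; +x points to its closed rear end (away from the robot at yaw 0), +y to its left. Base plate 200 x 120 x 8 mm (x -125 to +75). Two side rails 10 mm wide, top at z 18, inner faces 94 mm apart (x -120 to +15). Two stop pins, diameter 12, top at z 22, at x 42, y +-29 mm.
- clamp_arm (a point): middle of the top of the clamp arm beside the screw axis, z 48 mm. The arm is 28 mm wide, 12 mm thick (underside z 36), over the holder's middle line from x -14 mm to the column at x 52 to 72 mm
- upstand (a point): middle of the top of the solid upstand on the clamp arm right behind the thumbscrew: holder x 29 to 72, y -22 to +22 mm, up to z 84 mm. A finger cannot go round the screw on that side; the screw's sides and front are open
- home (a point): centre of the dish's underside when it is home against both pins: on the base plate's top, on the screw axis
- dish: round clear Petri dish, loose, 90 mm diameter at its solid rim, 17 mm high, about 50 g; origin at the centre of its underside. It starts on the base plate between the rails, 50 to 70 mm in front of home, so its front rim is open to a fingertip.
- thumbscrew (a joint): turn of the thumbscrew in rad about the vertical axis through the holder's origin: grows clockwise seen from above, 0 loose, 8.5 at the hard stop (fully tight); starts between 0 and 3. It stays where left (friction about 0.05 N m). Each rad lowers the foot 0.8 mm; with the dish home the foot meets it near 6 rad and presses it with about 10 N at the stop.
- screw_axis (a point): point on the screw axis at the height of the wings' lower edge (55 mm above the worktop). The steel wings are two flat upright blades in one line across the axis, 60 mm from tip to tip, 6 mm thick, from z 55 to z 75 mm; below them is a round hub 18 mm across from z 50 to 56 mm.
- wing_1 (a point): lower edge of the first wing on the blade's mid-plane, 15 mm out from the screw axis (the tip is at 30 mm); x axis points outward along this wing, y horizontally across it: the +y face is the one to push for clockwise turning; z up
- wing_2 (a point): lower edge of the second wing, opposite the first, 15 mm out from the screw axis; axes parallel to those of wing_1, so this wing points along -x and its -y face is the one to push for clockwise turning
- foot: black rubber foot under the clamp arm on the screw axis, 22 mm diameter, sprung (4 N/mm); origin at its underside centre, which starts 2 to 5 mm above the height of the dish's top
- marker: felt marker with black cap, 136 mm long, 17 mm thick, lying about 95 mm to the right of the holder's middle line (holder -y), along the holder; bystander
- timer: white kitchen-type timer, 70 x 64 x 17 mm, lying about 125 mm to the left of the holder's middle line (holder +y); bystander
- iodine: small brown bottle, 44 mm diameter, 86 mm high, standing to the left on the worktop; bystander
- tweezers: steel tweezers, 130 mm long, 9 mm high, lying near the front edge at the left; bystander
- incubator_corner (a point): front left upper corner of the big white incubator that stands on the floor to the right of the worktop: a solid block from here about 0.58 m back, 0.56 m to the right, 331 mm above the worktop's height; its door handle sticks out about 50 mm in front. Keep the arm clear of it
Things that resemble listed ones, but are neither listed nor needed, are in the scene too. Leave any black or blue look-alike of the dish alone.

How it is judged:
On the way, in this order (a step that is already met when the one before it is completed fails the run):
1. the dish is home against the pins under the clamp (horizontal distance between dish and home below 0.004 m), for 0.2 s.
2. the thumbscrew is fully tight and the foot presses on the dish (value of joint thumbscrew above 8.2 rad and contact force between foot and dish above 3 N), for 0.2 s.
At the end, for the whole second after the job is handed in: the dish lies flat and at rest within 4 mm of home against the pins, the thumbscrew is within 0.3 rad of its stop (above 8.2 rad), and the foot presses on the dish with more than 3 N (all of step 2 and horizontal distance between dish and home below 0.004 m and angle between dish's own z axis and vertical below 0.05 rad and linear speed of dish below 0.01 m/s); the robot touches nothing.
It fails at once if the thumbscrew was pinched or gripped (both faces of a wing, or both wings, pressed by the fingers at once) ((contact force between the fingers and thumbscrew_c1 above 2 N and contact force between the fingers and thumbscrew_c2 above 2 N) or (contact force between the fingers and thumbscrew_c3 above 2 N and contact force between the fingers and thumbscrew_c4 above 2 N) or (contact force between the fingers and thumbscrew_c1 above 2 N and contact force between the fingers and thumbscrew_c3 above 2 N) or (contact force between the fingers and thumbscrew_c2 above 2 N and contact force between the fingers and thumbscrew_c4 above 2 N)).
It fails at once if the dish was lifted or tipped (height (world z) of dish above 0.016 m or angle between dish's own z axis and vertical above 0.2 rad).
It fails at once if a bystander was disturbed (moved more than 15 mm) (distance of any of marker, timer, iodine, tweezers from where it was at the start of the episode above 0.015 m).
It also fails if it takes over 61 s, if anything falls off the work surface, if the arm or the gripper's body presses on something with over 40 N, if the wrist force passes 120 N, or if a joint passes its speed limit or range.

### The arm

A 6-joint arm with a two-finger parallel gripper is mounted at the origin on a cart in front of the work surface, level with it; the furniture and walls round the work are solid. World frame = base frame: x ahead of the robot, y to its left, z up, the work surface at z = 0. Lengths are in m, angles in rad, forces in N, time in s.
With the tool pointing down it reaches from about 0.325 to 0.9 m from the base axis. Payload 6.1 kg.
Tool frame: the origin (TCP) lies between the finger pads; the fingertips stand ctrl.tips_ahead ahead of it and the grasp point (between the pads) lies 11 mm behind it (ctrl.tips_ahead is the distance from the TCP to the fingertips, in m); z points along the fingers, y is the line along which they close (so a half turn about z gives the same grasp; the last joint's range is limited). The gripper opens to 85 mm and grips with 20 to 120 N. Pads are 22 mm wide; open, the fingers measure 114 mm over their backs; the gripper's body (76 mm by 85 mm) begins 54 mm behind the grasp point. The pads swing forward as they close: fully open they stand 13 mm farther back than shut.
Start: joints at [1.178, 0.22, 1.526, -0, 1.395, -0.126], TCP at [0.165, 0.603, 0.239] pointing down, gripper open.
Joint ranges: [-2.98, 2.98], [-0.91, 2.08], [0.09, 2.57], [-1.24, 4.39], [0.2, 2.65], [-2.68, 2.68]. Speed limits (rad/s): [2.57, 2.57, 3.01, 3.14, 3.14, 3.14].

### API

Orientations are given as a unit quaternion [x, y, z, w].
In Python, from plant import ctrl gives the robot as it stands. The module is installed in compiled form; this text tells all that it offers.
- The arm moves only by the tool jog_arm, never from a script. Its argument "plan" is a list of rows, each a list of 5 numbers: the shift along the world's x, y, z in mm, then the turn about the world's z in degrees, then the finger opening in mm, from 0 to 85.4. A call has exactly 5 rows; each row is the pose to reach, as a shift and turn from the pose commanded when the call began; what a row does not reach only later rows make up. A row lasts 1/12 s, in which the tool goes at most 41.7 mm and 7.16 degrees, less where a joint would pass 70% of its speed; a pose out of reach is approached as far as the arm can. A call with a gripper value outside its range is refused whole. The fingers move at their own pace and stop on an object; the grip force is fixed at half the most. Time passes only in rows, so rows that repeat a pose let the fingers close, or fill a call up. It gives the time, the measured TCP pose, the force, the opening and the grip force at its end, in the units of the state.
- ctrl.sense(): the state, without advancing time (a new reading comes with each control period).
- ctrl.snapshot(name): name is "scene" or "top" or "wrist"; returns a dict with "img" (400x640x3 uint8, red, green, blue), "z_map" (400x640 float32, m along the optical axis (not along the pixel's ray), 0 where there is no reading), "camera_matrix" (3x3 intrinsics, pixels), "view" (4x4, takes a point from world to camera coordinates). Camera axes: x right, y down, z forward; pixel columns grow to the right and rows downward; lengths in m; the calibration is good to about 2 mm. A picture is of the moment at which its call begins.
- ctrl.close_job(): hands the job in; it is judged then, once.
Trained networks look in a picture, given as the dict that the camera call returned (one of the last four; its "shot" number tells which), for a name from the list of things; names that differ only in an ending like _2 or _b are one class to them, and where a whole thing is asked for, a point or a joint stands for the part that bears it (a point fixed in the world has none). Each returns a list of dicts, best first, with "conf" (0 to 1); they miss things now and then, are a little off and sometimes report something else, mostly with a low value. They report only what shows in the picture. A call takes as long as a camera call. They do not tell look-alikes from the thing itself.
- ctrl.search_frame(picture, label): "location" ([x, y, z] in m, in the coordinates of the camera as it stood for that picture, good to about 4 mm: the middle of the surface that is visible of it).
- ctrl.tip_of(picture, label): "location" ([x, y, z] in m, in the coordinates of the camera as it stood for that picture, good to about 4 mm: a listed point, or the origin of a listed thing).
The state is a dict: "clock": time; "joints": joint angles; "qvel": joint speeds; "effort": joint torques, N m; "position": TCP position; "tool_rot": TCP orientation; "contact_force": force on the tool from outside, world axes, zero at the start; "wrist_torque": the same for the moment, N m; "grip_width": finger opening in m; "gripper_force": force on a finger pad.
Only numpy, scipy, OpenCV 4.12 (cv2) and the standard library are available. Lean on these libraries where they do the work, as an engineer would, in place of code of your own. Each camera call takes 0.05 s, during which the arm holds its last target. There are 200 camera calls.

## Working session

There is one attempt and no reset: what is moved stays moved. The work goes in short steps, Python scripts to look and compute and a tool call to move; the robot and the scene stay as the last step left them, time stands still between calls to the robot, and variables do not carry over. Pictures are saved under pics/ and viewed, at most 10 in all, crops included, and the job is handed in when it is done.

Besides the shell and the picture viewer there is one more tool, called as a command line: name --pt "numbers of a row" for each row, then --argument value for the rest. jog_arm: Moves the arm, as the interface text tells. Its arguments: {"type":"object","properties":{"plan":{"type":"array"}},"required":["plan"]}

```bash
mkdir -p pics; cat > h.py <<'E'
import numpy as np, cv2
from plant import ctrl
def w(p,c): 
    return np.linalg.inv(p["view"])@np.r_[c,1]
def px(p,c):
    q=p["camera_matrix"]@np.array(c); return (q[:2]/q[2]).round().astype(int)
def find(p,n,f="tip_of",k=2):
    for d in getattr(ctrl,f)(p,n)[:k]:
        print(n,f,round(d["conf"],2),w(p,d["location"])[:3].round(4),px(p,d["location"]))
def save(p,n,crop=None,s=1):
    im=p["img"][:,:,::-1]
    if crop: im=im[crop[1]:crop[3],crop[0]:crop[2]]
    cv2.imwrite("pics/"+n,cv2.resize(im,None,fx=s,fy=s,interpolation=cv2.INTER_CUBIC))
E
python3 - <<'E'
from h import *
s=ctrl.sense(); print(ctrl.tips_ahead,s["position"],s["tool_rot"],s["grip_width"],s["clock"])
for n in("scene","top"):
    p=ctrl.snapshot(n); save(p,n+"0.png")
    for l in("holder","dish","screw_axis","home","clamp_arm","upstand","wing_1","wing_2","marker","timer","iodine","tweezers","incubator_corner"): find(p,l)
print(ctrl.sense()["clock"])
E
```

```text
0.008 [0.16456879 0.60233878 0.23820818] [ 1.33008835e-01  9.91114392e-01 -9.25204839e-04 -2.36928274e-04] 0.08567819230884384 0.0
holder tip_of 0.68 [6.172e-01 2.162e-01 5.000e-04] [337 247]
dish tip_of 0.75 [0.5513 0.198  0.0068] [321 254]
dish tip_of 0.69 [ 6.573e-01 -3.000e-04  1.000e-04] [386 285]
screw_axis tip_of 0.62 [0.6205 0.2204 0.0539] [337 232]
screw_axis tip_of 0.43 [0.5833 0.4745 0.0021] [295 211]
home tip_of 0.79 [0.616  0.2154 0.0096] [336 245]
home tip_of 0.65 [6.179e-01 2.190e-01 4.000e-04] [336 246]
clamp_arm tip_of 0.81 [0.6318 0.2142 0.0477] [341 234]
clamp_arm tip_of 0.17 [ 0.6103  0.3338 -0.003 ] [318 229]
upstand tip_of 0.97 [0.6682 0.2232 0.0829] [350 220]
wing_1 tip_of 0.63 [0.6293 0.2052 0.0567] [342 233]
wing_1 tip_of 0.53 [0.6088 0.2284 0.052 ] [333 232]
wing_2 tip_of 0.63 [0.6293 0.2052 0.0567] [342 233]
wing_2 tip_of 0.53 [0.6088 0.2284 0.052 ] [333 232]
marker tip_of 0.67 [0.6504 0.1226 0.0008] [361 260]
timer tip_of 0.7 [0.61   0.3344 0.0012] [318 228]
iodine tip_of 0.49 [5.830e-01 4.744e-01 2.000e-04] [295 211]
tweezers tip_of 0.4 [ 3.999e-01  4.477
[... 538 characters left out ...]
e-04] [225 260]
upstand tip_of 0.86 [0.6704 0.2238 0.0832] [298 162]
wing_1 tip_of 0.63 [0.6082 0.2263 0.0521] [298 185]
wing_1 tip_of 0.54 [0.6307 0.2032 0.0599] [305 177]
wing_2 tip_of 0.63 [0.6082 0.2263 0.0521] [298 185]
wing_2 tip_of 0.54 [0.6307 0.2032 0.0599] [305 177]
timer tip_of 0.67 [ 6.104e-01  3.339e-01 -5.000e-04] [264 189]
iodine tip_of 0.84 [ 5.861e-01  4.715e-01 -2.000e-04] [218 198]
iodine tip_of 0.63 [ 0.4579 -0.1872  0.3333] [478 224]
tweezers tip_of 0.38 [ 0.3995  0.4483 -0.0019] [225 260]
tweezers tip_of 0.23 [0.6299 0.2154 0.0497] [301 178]
incubator_corner tip_of 0.61 [ 0.4587 -0.183   0.3328] [476 224]
incubator_corner tip_of 0.24 [0.619  0.2144 0.0009] [303 185]
1.4
```

View pictures.

View pics/top0.png

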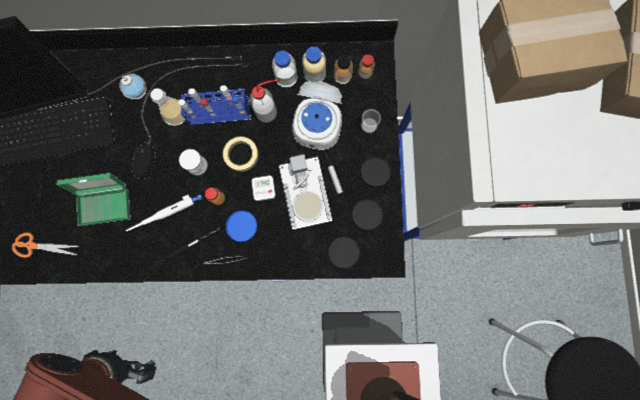

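```bash
python3 -c "
import cv2
i=cv2.imread('pics/scene0.png')[190:310,240:440]
cv2.imwrite('pics/scenec.png',cv2.resize(i,None,fx=4,fy=4,interpolation=cv2.INTER_CUBIC))"
```

```text
(no output)
```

View pics/scenec.png

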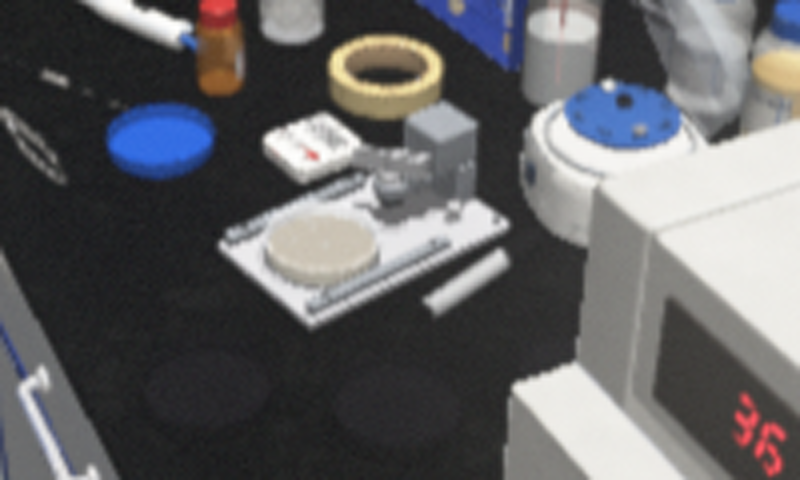

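The target is the clear/cream dish on the plate at top-picture pixel (307,206). Its look-alikes are the blue dish at (241,226) and black ones at (344,252), (367,214) and (375,171). The scene crop confirms the cream dish lies between the rails in front of the clamp. The upstand is behind the screw. The marker lies to the right and the timer to the left.

jog_arm --pt "24 -32 0 5.4 0" --pt "48 -64 0 10.8 0" --pt "72 -96 0 16.2 0" --pt "96 -128 0 21.6 0" --pt "120 -160 0 27 0"

```text
clock: 1.82
position: [0.2854, 0.4414, 0.2394]
tool_rot: [-0.105, 0.995, 0.0, 0.0]
contact_force: [0.9, 0.6, -0.5]
grip_width: 0.0253
gripper_force: 0.0
```

jog_arm --pt "24 -32 0 0 0" --pt "48 -64 0 0 0" --pt "72 -96 0 0 0" --pt "96 -128 0 0 0" --pt "120 -160 0 0 0"

```text
clock: 2.23
position: [0.4056, 0.2812, 0.2397]
tool_rot: [-0.102, 0.995, 0.0, 0.0]
contact_force: [0.6, 0.5, 0.3]
grip_width: 0.0
gripper_force: 0.0
```

jog_arm --pt "24 -32 0 0 0" --pt "48 -64 0 0 0" --pt "72 -96 0 0 0" --pt "76 -99 0 0 0" --pt "76 -99 0 0 0"

```text
clock: 2.65
position: [0.4821, 0.1819, 0.2394]
tool_rot: [-0.1, 0.995, -0.0, 0.0]
contact_force: [-0.5, -0.9, 0.5]
grip_width: 0.0002
gripper_force: 0.0
```

```bash
python3 - <<'E'
from h import *
s=ctrl.sense(); print(s["position"],s["tool_rot"],s["grip_width"],s["clock"],s["joints"])
p=ctrl.snapshot("wrist"); save(p,"w1.png")
for l in("dish","screw_axis","home","upstand","wing_1"): find(p,l)
E
```

```text
[0.48212108 0.18185383 0.23936027] [-9.98473359e-02  9.95002754e-01 -9.50541153e-05  1.42746781e-04] 0.00019133105908373185 2.65 [ 2.07697751e-01 -4.40868035e-02  1.80894805e+00 -2.23905139e-04
  1.37646801e+00 -1.56308335e+00]
dish tip_of 0.95 [0.5476 0.2035 0.0062] [333 226]
dish tip_of 0.9 [ 0.4125  0.0994 -0.002 ] [258  79]
screw_axis tip_of 0.38 [ 0.3874  0.4492 -0.0025] [599 125]
home tip_of 0.23 [0.5828 0.4774 0.0037] [554 295]
upstand tip_of 0.59 [0.6693 0.2252 0.0808] [331 367]
```

View pics/w1.png

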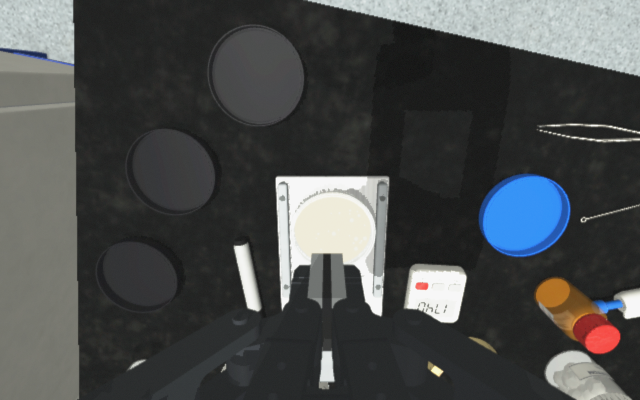

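The wrist view looks back toward the robot. It shows the plate's front edge at row 177 (columns 276–389), the cream dish centred near (333,230), and the marker at (245,275) and timer at (436,293) beside it. The black dishes are at left and the blue one at (525,215).

```bash
python3 - <<'E'
from h import *
p=ctrl.snapshot("wrist"); K=np.linalg.inv(p["camera_matrix"]); T=np.linalg.inv(p["view"])
v,u=np.mgrid[0:400,0:640]; z=p["z_map"]
P=np.stack([u,v,np.ones_like(u)],-1)@K.T*z[...,None]@T[:3,:3].T+T[:3,3]
def ray(px,h):
    d=T[:3,:3]@K@np.r_[px,1.]; return (T[:3,3]+d*(h-T[2,3])/d[2])
print("cam",T[:3,3])
g=cv2.cvtColor(p["img"],cv2.COLOR_RGB2GRAY)
# plate front edge & sides at threshold
m=(g>140)
fr=[ (c,np.argmax(m[150:200,c])+150) for c in range(290,380,5)]
F=np.array([ray(q,.008)[:2] for q in fr]); d=np.polyfit(F[:,1],F[:,0],1); print("front edge yaw",-np.degrees(np.arctan(d[0])),np.std(F[:,0]-np.polyval(d,F[:,1])))
rows=range(190,300,10)
L=np.array([ray((255+np.argmax(m[r,262:300])+7,r),.008)[:2] for r in rows if r<240])
R=np.array([ray((405-np.argmax(m[r,405:370:-1]),r),.008)[:2] for r in rows if r<260])
for S in(L,R):
    c=np.polyfit(S[:,0],S[:,1],1); print("side",np.degrees(np.arctan(c[0])),np.polyval(c,[.5,.62]),np.std(S[:,1]-np.polyval(c,S[:,0])))
print("front x at y=.19",np.polyval(d,.19))
hh=(P[...,2]>.021)&(P[...,2]<.029)&(u>270)&(u<400)&(v>175)&(v<262)
print(hh.sum(),P[225,333],P[185,290])
q=P[hh][:,:2]
if len(q)>50:
    c=cv2.findContours(hh.astype(np.uint8),0,1)[0]; c=max(c,key=len)[:,0]; c=c[c[:,1]<235]
    q=P[c[:,1],c[:,0]][:,:2]; A=np.c_[2*q,np.ones(len(q))]; s=np.linalg.lstsq(A,(q**2).sum(1),rcond=None)[0]; print("circle",s[:2],np.sqrt(s[2]+s[:2]@s[:2]))
E
```

```text
cam [0.4008397  0.16942411 0.37301399]
front edge yaw 11.46692205776474 0.0002903754174716237
side 11.898183099838747 [0.13131379 0.15659778] 0.000269935961424768
side 11.354138082481771 [0.25184117 0.27593747] 0.00030589877069464594
front x at y=.19 0.4930264141882355
4601 [0.53727677 0.20482994 0.02414825] [0.50885593 0.15251041 0.00703611]
circle [0.54897611 0.20230818] 0.044813143740416124
```

jog_arm --pt "1 7 -40 0 0" --pt "1 7 -80 0 0" --pt "1 7 -120 0 0" --pt "1 7 -160 0 0" --pt "1 7 -190 0 0"

```text
clock: 3.42
position: [0.4796, 0.1914, 0.0463]
tool_rot: [-0.103, 0.995, -0.0, -0.001]
contact_force: [-0.5, -0.1, -0.5]
grip_width: -0.0002
gripper_force: 0.0
```

jog_arm --pt "0 0 -8 0 0" --pt "0 0 -16 0 0" --pt "0 0 -24 0 0" --pt "0 0 -26 0 0" --pt "0 0 -26 0 0"

```text
clock: 3.83
position: [0.4828, 0.1913, 0.0244]
tool_rot: [-0.102, 0.995, 0.0, 0.001]
contact_force: [0.6, -0.1, 0.1]
grip_width: 0.0002
gripper_force: 0.0
```

```bash
python3 - <<'E'
from h import *
s=ctrl.sense(); print(s["position"],s["contact_force"],s["clock"])
p=ctrl.snapshot("scene"); save(p,"s2.png",(290,210,390,285),6)
E
```

```text
[0.48281093 0.19126559 0.02443979] [ 0.55218962 -0.07328531  0.07513619] 3.8333
```

View pics/s2.png

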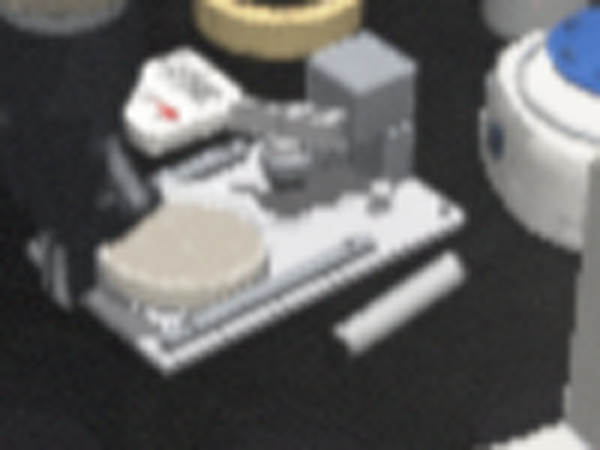

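The finger stands just in front of the dish, between the rails and above the plate edge. I push along the holder axis (yaw 11.5°).

jog_arm --pt "8 0 0 0 0" --pt "16 1 0 0 0" --pt "24 2 0 0 0" --pt "32 4 0 0 0" --pt "40 6 0 0 0"

```text
clock: 4.3
position: [0.5232, 0.197, 0.0237]
tool_rot: [-0.102, 0.995, 0.0, 0.0]
contact_force: [-0.5, -0.3, 0.3]
grip_width: 0.0001
gripper_force: 0.3
```

jog_arm --pt "7 1 0 0 0" --pt "13 3 0 0 0" --pt "19 4 0 0 0" --pt "24 5 0 0 0" --pt "29 6 0 0 0"

```text
clock: 4.72
position: [0.5512, 0.203, 0.0232]
tool_rot: [-0.102, 0.995, -0.0, -0.0]
contact_force: [-0.7, 0.4, 0.8]
grip_width: 0.0001
gripper_force: 0.3
```

jog_arm --pt "2 0 0 0 0" --pt "4 1 0 0 0" --pt "6 1 0 0 0" --pt "6 1 0 0 0" --pt "6 1 0 0 0"

```text
clock: 5.13
position: [0.5567, 0.2039, 0.0233]
tool_rot: [-0.102, 0.995, 0.0, 0.0]
contact_force: [-0.3, 0.6, 0.0]
grip_width: 0.0004
gripper_force: 0.0
```

jog_arm --pt "1 0 0 0 0" --pt "2 0 0 0 0" --pt "3 1 0 0 0" --pt "4 1 0 0 0" --pt "4 1 0 0 0"

```text
clock: 5.55
position: [0.5611, 0.2049, 0.0234]
tool_rot: [-0.102, 0.995, 0.0, 0.0]
contact_force: [-0.9, 0.8, 0.4]
grip_width: 0.0
gripper_force: 0.0
```

```bash
python3 - <<'E'
from h import *
s=ctrl.sense(); print(s["position"],s["contact_force"],s["clock"])
p=ctrl.snapshot("scene"); save(p,"s3.png",(290,210,390,285),6)
for n in("dish","home","screw_axis"): find(p,n)
E
```

```text
[0.56105448 0.20492624 0.02339327] [-0.86962364  0.82805379  0.35045809] 5.55
dish tip_of 0.94 [0.4117 0.0972 0.0033] [292 289]
dish tip_of 0.76 [0.6171 0.211  0.008 ] [337 246]
home tip_of 0.57 [0.6191 0.2168 0.0075] [337 245]
screw_axis tip_of 0.63 [0.6186 0.2144 0.0569] [338 232]
```

jog_arm --pt "1 0 0 0 0" --pt "1 0 0 0 0" --pt "2 0 0 0 0" --pt "2 0 0 0 0" --pt "2 0 0 0 0"

```text
clock: 6.17
position: [0.5621, 0.2048, 0.0232]
tool_rot: [-0.102, 0.995, -0.0, -0.001]
contact_force: [-4.2, -0.5, 2.9]
grip_width: 0.0003
gripper_force: 2.1
```

jog_arm --pt "1 0 0 0 0" --pt "1 0 0 0 0" --pt "2 0 0 0 0" --pt "2 0 0 0 0" --pt "2 0 0 0 0"

```text
clock: 6.58
position: [0.5624, 0.2046, 0.0227]
tool_rot: [-0.102, 0.995, -0.0, -0.003]
contact_force: [-9.8, -1.4, 6.6]
grip_width: -0.0001
gripper_force: 5.0
```

The dish is seated on the pins: force rose to 10 N with no further travel. I back off and raise, then look at the dish and wings.

jog_arm --pt "-8 -2 0 0 0" --pt "-18 -4 0 0 0" --pt "-30 -6 25 0 0" --pt "-36 -7 60 0 0" --pt "-36 -7 77 0 0"

```text
clock: 7.0
position: [0.5291, 0.1981, 0.103]
tool_rot: [-0.102, 0.995, 0.0, 0.002]
contact_force: [1.6, 0.3, 0.1]
grip_width: -0.0003
gripper_force: 0.0
```

```bash
cat > geo.py <<'E'
import numpy as np
S=np.array([.617,.2155]); Y=np.radians(11.5)
def c(th,r=22,gap=0,hx=11,hy=14.3):
    t=np.radians(th); n=np.array([-np.sin(t),np.cos(t)]); u=np.array([np.cos(t),np.sin(t)])
    h=n*(3+gap+hx*abs(n[0])+hy*abs(n[1]))+r*u
    R=np.array([[np.cos(Y),-np.sin(Y)],[np.sin(Y),np.cos(Y)]])
    return S+R@(h/1000),h
E
python3 - <<'E'
from h import *; from geo import *
s=ctrl.sense(); print(s["position"],s["contact_force"],s["clock"])
for n in("scene","top"):
    p=ctrl.snapshot(n); 
    if n=="scene": save(p,"s4.png",(290,205,390,280),6)
    for l in("dish","wing_1"): find(p,l)
    r=[w(p,d["location"])[:3] for d in ctrl.tip_of(p,"wing_1")[:2]]
    d=r[0]-r[1]; print("wing world deg",np.degrees(np.arctan2(d[1],d[0])),(r[0]+r[1])/2)
for th in range(130,19,-10): print(th,c(th)[0].round(4),c(th)[1].round(1))
E
```

```text
[0.52905193 0.19806322 0.10302057] [1.55020011 0.29917142 0.07012928] 7.0
dish tip_of 0.97 [0.496  0.4029 0.0011] [280 226]
dish tip_of 0.87 [0.62   0.2118 0.0062] [338 246]
wing_1 tip_of 0.66 [0.6057 0.2256 0.0532] [332 232]
wing_1 tip_of 0.44 [0.6291 0.2049 0.0541] [342 234]
wing world deg 138.5179587790716 [0.61737372 0.21522764 0.05366172]
dish tip_of 0.91 [ 0.6548 -0.0077 -0.0021] [376 172]
dish tip_of 0.89 [0.5221 0.0197 0.0054] [368 215]Traceback (most recent call last):
  File "<stdin>", line 8, in <module>
IndexError: list index out of range
```

View pics/s4.png

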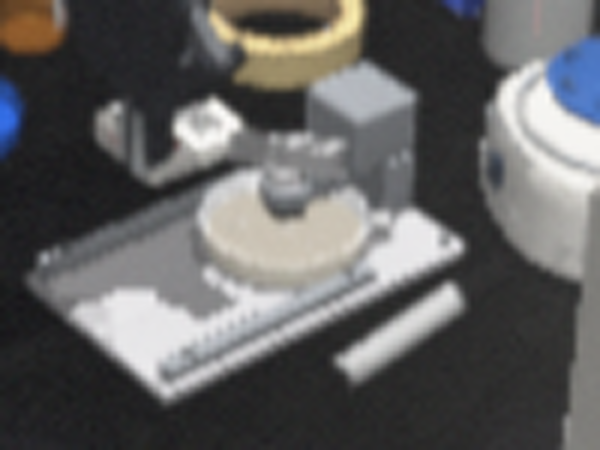

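The dish sits under the clamp against the pins, with both wings clear. Next I compute the stroke-1 path.

```bash
python3 - <<'E'
from h import *; from geo import *
s=ctrl.sense(); print(s["position"],s["contact_force"],s["clock"])
p0=s["position"][:2]
a=c(123,20,9); print("start",a[0],a[1],((a[0]-p0)*1000).round(1))
for th in range(130,19,-10): print(th,((c(th)[0]-a[0])*1000).round(1),c(th)[1].round(1))
E
```

```text
[0.52781361 0.19759859 0.09862562] [-0.26422348 -0.24058316  0.08492594] 7.4
start [0.58228777 0.20942903] [-35.22572907   0.97140992] [54.5 11.8]
130 [4.7 3.6] [-29.9   3.6]
120 [5.4 9.5] [-28.    9.2]
110 [ 7.7 15.3] [-24.7  14.4]
100 [11.5 20.6] [-19.9  18.8]
90 [16.6 24.8] [-14.  22.]
80 [17.8 27.6] [-12.2  24.5]
70 [19.9 30.5] [-9.6 26.9]
60 [23.  33.2] [-6.  28.9]
50 [27.1 35.2] [-1.7 30.1]
40 [32.  36.4] [ 3.3 30.2]
30 [37.4 36.3] [ 8.6 29.1]
20 [42.9 34.8] [13.8 26.5]
```

jog_arm --pt "27 6 0 0 0" --pt "54 12 0 0 0" --pt "54 12 -10 0 0" --pt "54 12 -22 0 0" --pt "54 12 -31 0 0"

```text
clock: 7.82
position: [0.5811, 0.2095, 0.0664]
tool_rot: [-0.102, 0.995, -0.0, -0.002]
contact_force: [0.7, 0.6, -0.3]
grip_width: -0.0002
gripper_force: 0.0
```

jog_arm --pt "2 2 0 0 0" --pt "4 4 0 0 0" --pt "5 9 0 0 0" --pt "7 14 0 0 0" --pt "10 18 0 0 0"

```text
clock: 8.23
position: [0.5928, 0.2282, 0.0698]
tool_rot: [-0.102, 0.995, -0.0, 0.0]
contact_force: [-0.9, -3.1, -1.6]
grip_width: 0.0001
gripper_force: 1.0
```

jog_arm --pt "4 4 0 0 0" --pt "7 8 0 0 0" --pt "9 11 0 0 0" --pt "11 14 0 0 0" --pt "13 15 0 0 0"

```text
clock: 8.65
position: [0.6057, 0.2435, 0.0692]
tool_rot: [-0.102, 0.995, 0.0, -0.0]
contact_force: [-2.4, -1.6, 0.7]
grip_width: 0.0003
gripper_force: 1.0
```

jog_arm --pt "2 1 0 0 0" --pt "4 2 0 0 0" --pt "7 3 0 0 0" --pt "9 3 0 0 0" --pt "9 3 0 0 0"

```text
clock: 9.07
position: [0.6151, 0.246, 0.0692]
tool_rot: [-0.102, 0.995, 0.0, 0.0]
contact_force: [-1.6, -0.3, 0.6]
grip_width: -0.0
gripper_force: 0.9
```

```bash
python3 - <<'E'
from h import *; from geo import *
s=ctrl.sense(); print(s["position"],s["contact_force"],s["clock"])
p=ctrl.snapshot("scene"); save(p,"s5.png",(290,205,390,280),6)
find(p,"wing_1",k=3)
p0=s["position"][:2]
for th in (-120,-130,-140,-150): print("start",th,((c(th,22,8)[0]-p0)*1000).round(1),c(th,22,8)[1].round(1))
a=c(-140,22,8)[0]
for th in range(-120,-325,-10): print(th,((c(th)[0]-a)*1000).round(1),c(th)[1].round(1))
E
```

```text
[0.61510928 0.245952   0.06921806] [-1.58206562 -0.26643636  0.55814553] 9.0667
wing_1 tip_of 0.54 [0.6104 0.2007 0.0552] [337 236]
wing_1 tip_of 0.52 [0.6232 0.2282 0.0547] [337 230]
start -120 [ 21.2 -60.1] [ 13.  -32.9]
start -130 [ 16.5 -63.4] [  7.8 -35.2]
start -140 [ 10.9 -65.7] [  1.8 -36.4]
start -150 [  4.6 -66.7] [ -4.6 -36. ]
-120 [2.7 8.2] [  6.  -28.9]
-130 [-1.4  6.1] [  1.7 -30.1]
-140 [-6.3  5. ] [ -3.3 -30.2]
-150 [-11.7   5.1] [ -8.6 -29.1]
-160 [-17.2   6.6] [-13.8 -26.5]
-170 [-22.5   9.6] [-18.4 -22.5]
-180 [-27.1  13.9] [-22.  -17.3]
-190 [-30.5  15.7] [-25.  -14.9]
-200 [-33.8  18.6] [-27.6 -11.5]
-210 [-36.5  22.5] [-29.5  -7.1]
-220 [-38.4  27.3] [-30.4  -2. ]
-230 [-39.1  32.8] [-29.9   3.6]
-240 [-38.3  38.7] [-28.    9.2]
-250 [-36.1  44.5] [-24.7  14.4]
-260 [-32.3  49.8] [-19.9  18.8]
-270 [-27.1  54.1] [-14.  22.]
-280 [-25.9  56.9] [-12.2  24.5]
-290 [-23.8  59.7] [-9.6 26.9]
-300 [-20.7  62.4] [-6.  28.9]
-310 [-16.6  64.5] [-1.7 30.1]
-320 [-11.8  65.6] [ 3.3 30.2]
```

View pics/s5.png

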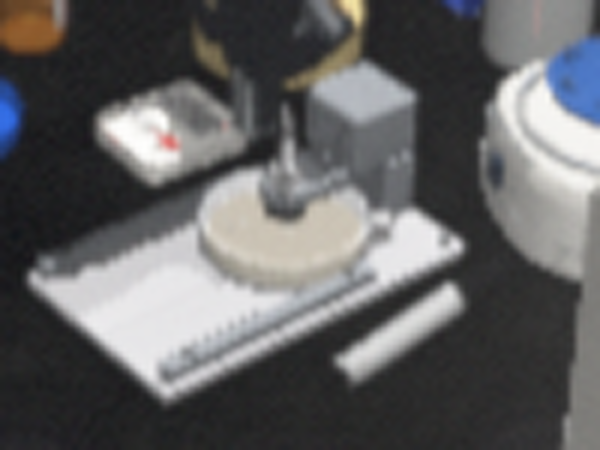

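Stroke 1 worked: the wing turned from about 123° to 45° in the holder frame. Now I hop over to the other wing.

jog_arm --pt "-2 3 10 0 0" --pt "-2 3 33 0 0" --pt "6 -32 33 0 0" --pt "16 -63 33 0 0" --pt "16 -63 33 0 0"

```text
clock: 9.58
position: [0.6337, 0.1784, 0.1047]
tool_rot: [-0.101, 0.995, -0.001, 0.002]
contact_force: [-0.6, -0.3, -0.1]
grip_width: 0.0002
gripper_force: 0.0
```

jog_arm --pt "0 0 -14 0 0" --pt "0 0 -28 0 0" --pt "0 0 -34 0 0" --pt "-4 2 -34 0 0" --pt "-7 4 -34 0 0"

```text
clock: 10.0
position: [0.622, 0.1878, 0.0665]
tool_rot: [-0.103, 0.995, -0.0, -0.002]
contact_force: [-0.5, 1.2, 0.5]
grip_width: 0.0001
gripper_force: 0.0
```

jog_arm --pt "-5 -1 0 0 0" --pt "-10 -1 0 0 0" --pt "-16 0 0 0 0" --pt "-21 3 0 0 0" --pt "-26 8 0 0 0"

```text
clock: 10.42
position: [0.5976, 0.1947, 0.069]
tool_rot: [-0.102, 0.995, -0.0, 0.0]
contact_force: [2.5, -1.9, 0.5]
grip_width: -0.0002
gripper_force: 1.5
```

jog_arm --pt "-3 2 0 0 0" --pt "-6 5 0 0 0" --pt "-9 9 0 0 0" --pt "-11 14 0 0 0" --pt "-11 20 0 0 0"

```text
clock: 10.83
position: [0.5857, 0.2152, 0.0679]
tool_rot: [-0.102, 0.995, -0.0, -0.001]
contact_force: [-0.8, -1.6, 0.1]
grip_width: -0.0001
gripper_force: 0.7
```

jog_arm --pt "0 6 0 0 0" --pt "2 12 0 0 0" --pt "6 17 0 0 0" --pt "11 21 0 0 0" --pt "13 24 0 0 0"

```text
clock: 11.25
position: [0.6002, 0.2395, 0.0681]
tool_rot: [-0.102, 0.995, 0.0, -0.0]
contact_force: [-2.4, -1.2, 0.6]
grip_width: -0.0002
gripper_force: 1.2
```

jog_arm --pt "2 2 0 0 0" --pt "5 4 0 0 0" --pt "9 6 0 0 0" --pt "13 7 0 0 0" --pt "13 7 0 0 0"

```text
clock: 11.67
position: [0.6135, 0.2462, 0.0683]
tool_rot: [-0.102, 0.995, 0.0, 0.0]
contact_force: [-1.7, 0.3, -0.3]
grip_width: -0.0003
gripper_force: 0.6
```

```bash
python3 - <<'E'
from h import *; from geo import *
s=ctrl.sense(); print(s["position"],s["contact_force"],s["clock"])
p=ctrl.snapshot("scene"); find(p,"wing_1",k=3); find(p,"dish",k=4)
p0=s["position"][:2]; print(c(-320)[0],((c(-130,22,8)[0]-p0)*1000).round(1))
E
```

```text
[0.61349384 0.24619647 0.06831222] [-1.71604056  0.30080778 -0.32690923] 11.6667
wing_1 tip_of 0.58 [0.6227 0.2243 0.0568] [337 230]
wing_1 tip_of 0.58 [6.182e-01 2.184e-01 3.000e-04] [337 246]
wing_1 tip_of 0.49 [ 0.4598 -0.1797  0.3318] [367 240]
dish tip_of 0.92 [0.6171 0.2107 0.0068] [337 246]
dish tip_of 0.92 [4.137e-01 1.017e-01 2.000e-04] [292 288]
dish tip_of 0.77 [0.5186 0.0266 0.0009] [338 294]
dish tip_of 0.57 [0.4945 0.4023 0.001 ] [279 227]
[0.61424091 0.24580581] [ 18.2 -63.7]
```

jog_arm --pt "-2 3 10 0 0" --pt "-2 3 33 0 0" --pt "7 -32 33 0 0" --pt "18 -64 33 0 0" --pt "18 -64 33 0 0"

```text
clock: 12.23
position: [0.6336, 0.1772, 0.1037]
tool_rot: [-0.1, 0.995, -0.001, 0.002]
contact_force: [-0.8, -0.5, 0.4]
grip_width: 0.0003
gripper_force: 0.0
```

jog_arm --pt "0 0 -14 0 0" --pt "0 0 -28 0 0" --pt "0 0 -33 0 0" --pt "-4 2 -33 0 0" --pt "-7 4 -33 0 0"

```text
clock: 12.65
position: [0.6221, 0.1868, 0.0666]
tool_rot: [-0.103, 0.995, -0.0, -0.001]
contact_force: [1.0, -0.7, -1.3]
grip_width: 0.0001
gripper_force: 0.9
```

jog_arm --pt "-5 -1 0 0 0" --pt "-10 -1 0 0 0" --pt "-16 0 0 0 0" --pt "-21 3 0 0 0" --pt "-26 8 0 0 0"

```text
clock: 13.07
position: [0.5976, 0.1937, 0.069]
tool_rot: [-0.102, 0.995, -0.0, 0.0]
contact_force: [1.7, -1.0, 0.4]
grip_width: -0.0003
gripper_force: 1.1
```

jog_arm --pt "-2 1 0 0 0" --pt "-4 2 0 0 0" --pt "-5 4 0 0 0" --pt "-6 6 0 0 0" --pt "-8 8 0 0 0"

```text
clock: 13.48
position: [0.5897, 0.2018, 0.0682]
tool_rot: [-0.102, 0.995, -0.0, -0.0]
contact_force: [2.0, -2.6, -0.4]
grip_width: 0.0002
gripper_force: 1.1
```

jog_arm --pt "-1 2 0 0 0" --pt "-2 4 0 0 0" --pt "-3 6 0 0 0" --pt "-3 9 0 0 0" --pt "-3 12 0 0 0"

```text
clock: 13.9
position: [0.5864, 0.2141, 0.0681]
tool_rot: [-0.102, 0.995, -0.0, -0.0]
contact_force: [-0.5, -1.8, 0.9]
grip_width: -0.0002
gripper_force: 0.8
```

jog_arm --pt "0 2 0 0 0" --pt "1 5 0 0 0" --pt "1 7 0 0 0" --pt "2 9 0 0 0" --pt "3 11 0 0 0"

```text
clock: 14.32
position: [0.5897, 0.225, 0.0681]
tool_rot: [-0.102, 0.995, -0.0, -0.0]
contact_force: [-0.9, -2.7, -0.3]
grip_width: -0.0001
gripper_force: 1.1
```

jog_arm --pt "2 3 0 0 0" --pt "4 5 0 0 0" --pt "6 7 0 0 0" --pt "8 9 0 0 0" --pt "9 10 0 0 0"

```text
clock: 14.73
position: [0.5989, 0.2353, 0.0682]
tool_rot: [-0.102, 0.995, 0.0, -0.0]
contact_force: [-2.4, -2.9, 1.2]
grip_width: 0.0
gripper_force: 1.4
```

jog_arm --pt "1 1 0 0 0" --pt "2 3 0 0 0" --pt "3 5 0 0 0" --pt "5 7 0 0 0" --pt "6 8 0 0 0"

```text
clock: 15.15
position: [0.6049, 0.2433, 0.0683]
tool_rot: [-0.102, 0.995, 0.0, 0.0]
contact_force: [-2.0, -1.3, 0.1]
grip_width: -0.0
gripper_force: 1.1
```

jog_arm --pt "2 1 0 0 0" --pt "4 2 0 0 0" --pt "6 3 0 0 0" --pt "8 3 0 0 0" --pt "9 3 0 0 0"

```text
clock: 15.57
position: [0.6139, 0.246, 0.0683]
tool_rot: [-0.102, 0.995, 0.0, -0.0]
contact_force: [-3.2, -0.6, 1.0]
grip_width: 0.0002
gripper_force: 1.3
```

jog_arm --pt "-2 3 10 0 0" --pt "-2 3 33 0 0" --pt "7 -32 33 0 0" --pt "18 -63 33 0 0" --pt "18 -63 33 0 0"

```text
clock: 15.98
position: [0.6352, 0.1785, 0.1038]
tool_rot: [-0.101, 0.995, -0.001, 0.003]
contact_force: [-0.2, 0.0, -0.5]
grip_width: -0.0001
gripper_force: 0.0
```

jog_arm --pt "0 0 -14 0 0" --pt "0 0 -28 0 0" --pt "0 0 -33 0 0" --pt "-4 2 -33 0 0" --pt "-7 3 -33 0 0"

```text
clock: 16.4
position: [0.6231, 0.1869, 0.0667]
tool_rot: [-0.103, 0.995, 0.0, -0.001]
contact_force: [0.2, -0.4, 0.6]
grip_width: 0.0002
gripper_force: 0.0
```

jog_arm --pt "-2 0 0 0 0" --pt "-4 0 0 0 0" --pt "-6 0 0 0 0" --pt "-8 0 0 0 0" --pt "-10 0 0 0 0"

```text
clock: 16.82
position: [0.6196, 0.1857, 0.0702]
tool_rot: [-0.102, 0.995, -0.0, 0.006]
contact_force: [18.1, -2.1, -8.9]
grip_width: 0.0001
gripper_force: 8.9
```

jog_arm --pt "-2 0 0 0 0" --pt "-4 1 0 0 0" --pt "-6 1 0 0 0" --pt "-8 2 0 0 0" --pt "-8 2 0 0 0"

```text
clock: 17.23
position: [0.6183, 0.1857, 0.0713]
tool_rot: [-0.101, 0.995, -0.002, 0.013]
contact_force: [38.8, -4.8, -23.5]
grip_width: -0.0001
gripper_force: 18.2
```

The finger has stalled at 39 N with the wing near -140°, so the hard stop is reached. I back away from the face, raise clear and retreat.

jog_arm --pt "8 -2 0 0 0" --pt "16 -6 0 0 0" --pt "24 -12 0 0 0" --pt "24 -12 20 0 0" --pt "24 -12 50 0 0"

```text
clock: 17.65
position: [0.628, 0.1749, 0.1147]
tool_rot: [-0.102, 0.995, -0.0, -0.004]
contact_force: [-0.1, -0.2, -0.1]
grip_width: -0.0004
gripper_force: 0.0
```

jog_arm --pt "0 0 40 0 0" --pt "-30 0 70 0 0" --pt "-65 0 100 0 0" --pt "-100 0 120 0 0" --pt "-135 0 120 0 0"

```text
clock: 18.07
position: [0.497, 0.1762, 0.2438]
tool_rot: [-0.102, 0.995, 0.0, 0.004]
contact_force: [-0.3, -0.3, 1.1]
grip_width: -0.0
gripper_force: 0.0
```

```bash
python3 - <<'E'
from h import *; from geo import *
s=ctrl.sense(); print(s["position"],s["contact_force"],s["clock"])
p=ctrl.snapshot("scene"); find(p,"wing_1",k=3); find(p,"dish",k=4); save(p,"s6.png",(270,190,400,285),6)
p=ctrl.snapshot("top");find(p,"wing_1",k=3); find(p,"dish",k=4)
E
```

```text
[0.49695558 0.17615137 0.2437561 ] [-0.26246051 -0.34927285  1.09606056] 18.0667
wing_1 tip_of 0.55 [0.6089 0.2001 0.0542] [337 236]
wing_1 tip_of 0.39 [0.6249 0.2295 0.0547] [337 230]
wing_1 tip_of 0.2 [0.6196 0.2135 0.0056] [338 246]
dish tip_of 0.8 [ 5.216e-01  2.470e-02 -1.000e-04] [339 294]
dish tip_of 0.69 [0.4958 0.4013 0.0026] [280 226]
dish tip_of 0.6 [ 0.4119  0.0981 -0.0013] [292 290]
dish tip_of 0.59 [ 6.552e-01 -5.000e-04  9.000e-04] [385 285]
dish tip_of 0.93 [ 0.6539 -0.0036 -0.0057] [374 173]
dish tip_of 0.92 [ 0.4115  0.0928 -0.0006] [345 253]
dish tip_of 0.9 [0.521  0.0221 0.003 ] [368 216]
dish tip_of 0.71 [ 0.4979  0.3988 -0.003 ] [242 226]
```

View pics/s6.png

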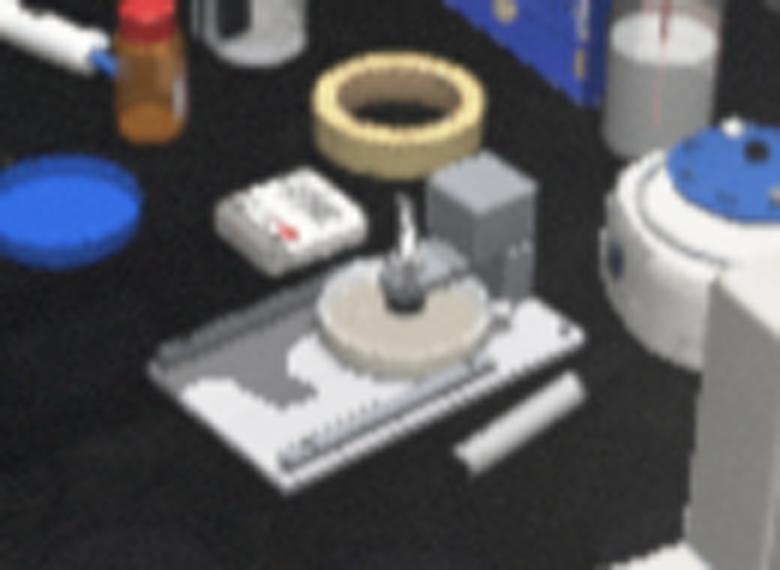

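The wings are at the stop, the dish is home under the foot at crop (405,315), the marker and timer are unmoved, and the robot is clear. I let it settle, then hand in.

jog_arm --pt "0 0 0 0 0" --pt "0 0 0 0 0" --pt "0 0 0 0 0" --pt "0 0 0 0 0" --pt "0 0 0 0 0"

```text
clock: 18.78
position: [0.496, 0.1758, 0.238]
tool_rot: [-0.102, 0.995, -0.0, -0.0]
contact_force: [-0.3, -0.6, 0.6]
grip_width: 0.0002
gripper_force: 0.0
```

```bash
python3 -c "
from plant import ctrl
print(ctrl.close_job())"
```

```text
the job is handed in; nothing more can be done
None
```

I handed the job in at about 19 s with the dish home against both pins and the arm clear; the thumbscrew stalled a fingertip push at 39 N, which I took as its stop, but neither its angle nor the foot's force was measured and the hand-in gave no verdict.

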